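Switch on the printer supply under its guard

ROBOT

A 6-joint arm with a two-finger parallel gripper is mounted at the origin on the work surface. World frame = base frame: x ahead of the robot, y to its left, z up, the work surface at z = 0. Lengths are in m, angles in rad, forces in N, time in s.
With the tool pointing down it reaches from about 0.275 to 1 m from the base axis. Payload 8.4 kg.
Tool frame: the origin (TCP) lies at the very end of the fingers, on their centre line; the grasp point (between the pads) lies 19 mm behind it; z points along the fingers, y is the line along which they close (so a half turn about z gives the same grasp; the last joint's range is limited). The gripper opens to 85 mm and grips with 20 to 120 N. Pads are 22 mm wide; open, the fingers measure 114 mm over their backs; the gripper's body (76 mm by 85 mm) begins 54 mm behind the grasp point. The pads swing forward as they close: fully open they stand 13 mm farther back than shut.
Start: joints at [-1.218, 0.353, 1.633, -0, 1.155, -0.002], TCP at [0.217, -0.586, 0.231] pointing down, gripper open.
Joint ranges: [-2.63, 2.63], [-0.92, 2.1], [0.06, 2.66], [-1.3, 4.44], [0, 2.69], [-3.02, 3.02]. Speed limits (rad/s): [2.22, 2.22, 2.79, 3.14, 3.14, 3.14].

INTERFACE

Orientations are given as a 3x3 rotation matrix whose columns are the frame's x, y, z axes.
In Python, from workcell import arm gives the robot as it stands.
- The arm moves only by the tool play_rows, never from a script. Its argument "steps" is a list that holds one entry, the list of rows, each a list of 4 numbers: the shift along the tool's x, y, z in units of 25 mm (1.0 is 25 mm), then the turn about the tool's z in units of 6 degrees (1.0 is 6 degrees). A call has 1 to 20 rows; each row shifts and turns the commanded pose from where the row before left it, along the tool's axes as they then stand; what a row does not reach is not made up. A row lasts 1/10 s, in which the tool goes at most 50 mm and 8.59 degrees, less where a joint would pass 70% of its speed; a pose out of reach is approached as far as the arm can. A call is refused whole if a number of a shift passes 1 or a number of a turn 1, either way. A call with a gripper value outside its range is refused whole. "fingers" is the closure in counts, from 0 (fully open) to 255 (shut), set as the call begins (left out, the last holds). The fingers move at their own pace and stop on an object; the grip force is fixed at half the most. Time passes only in rows, so rows that do not move let the fingers close. It gives the time, the measured TCP pose, the force, the opening and the grip force at its end, in the units of the state.
- arm.state(): the state, without advancing time (a new reading comes with each control period).
- arm.capture(name): name is "scene" or "top" or "wrist"; returns the picture (400x640x3 uint8, blue, green, red); there is no depth.
- arm.calibration(name): a dict with "K" (3x3 intrinsics, pixels), "R" (3x3) and "t" (3): a world point X has camera coordinates R X + t. Camera axes: x right, y down, z forward; pixel columns grow to the right and rows downward; lengths in m; the calibration is good to about 2 mm. The wrist camera is an equidistant fisheye: a pixel r from the principal point sees the ray r / f radians off the axis. A picture is of the moment at which its call begins: read the wrist's pose just before it. calibration takes no time and is no camera call; for the wrist camera it gives the pose at the moment of the call.
- arm.hand_in(): hands the job in; it is judged then, once.
Trained networks look in the newest picture that a camera, given by its name, has taken for a name from the list of things; names that differ only in an ending like _2 or _b are one class to them, and where a whole thing is asked for, a point or a joint stands for the part that bears it (a point fixed in the world has none). Each returns a list of dicts, best first, with "score" (0 to 1); they miss things now and then, are a little off and sometimes report something else, mostly with a low value. They report only what shows in the picture. A call takes as long as a camera call. They do not tell look-alikes from the thing itself.
- arm.masks_of(camera, label): "region" (400x640 bool, what is visible of it) and "uv" ([column, row] in pixels, amid what is visible of it).
The state is a dict: "time": time; "joint_pos": joint angles; "joint_vel": joint speeds; "joint_efforts": joint torques, N m; "tool_pos": TCP position; "tcp_rot": TCP orientation; "force": force on the tool from outside, world axes, zero at the start; "moment": the same for the moment, N m; "opening": finger opening in m; "grip_force": force on a finger pad.
Only numpy, scipy, OpenCV 4.12 (cv2) and the standard library are available. Lean on these libraries where they do the work, as an engineer would, in place of code of your own. Each camera call takes 0.05 s, during which the arm holds its last target. There are 200 camera calls.

TASK

Switch on the printer's supply at the guarded switch box: with a fingertip under the front lip of its hinged black guard, swing the guard up and right back until it stays open, flip the toggle beneath fully over towards the back, then tip the guard forward from behind and let it drop shut. Leave the bare toggle on the other box as it is, and do not pick up or push away any of the things on the table.

Things in the scene. Friction and masses are not known exactly. Their poses are not given: they have to be found in the camera images.
- supply_box: grey switch box screwed to the table, left or right; the only one with a guard. 95 (x) by 110 (y) by 60 mm high. Origin on the table under the toggle's pivot. +x of the box points to its back, where the guard is hinged; front face 35 mm before the origin, back face 60 mm behind it (base flange 6 mm high stands out 3 mm). Its front, with the guard's lip, roughly faces the robot
- guard_hinge (a point): middle of the guard's hinge axis, fixed on the box 50 mm behind its origin (+x of the box) and 84 mm above the table; the axis runs along the box's y; hinge posts at y = -51 and 51 mm, up to 92 mm above the table. With the guard back at its stop, its rear face slopes from 71 mm behind the box's origin at 77 mm height to 104 mm behind at 174 mm height: push it there to tip it forward
- guard (a joint): black guard, rad: 0 shut, grows as its front rises and swings back; swings freely, about 80 g. Let go below about 1.4 it falls shut, above 1.6 it falls back to its stop at 1.9 and stays there. Shut, it is an inverted box, open below, 90 mm wide, top face 106 mm above the table, 4 mm walls; its front wall stands 53 mm before the box's origin, its rear wall 52 mm behind; it hides the toggle
- guard_lip (a point): middle of the front edge of the guard's lip, moves with it: a ledge 4 mm thick, 90 mm wide at the foot of the front wall, 13 mm out from it. Shut: underside 66 mm above the table, this edge 66 mm before the box's origin, 31 mm beyond its front face: a finger leaning forward 20 to 45 degrees hooks beneath. With the guard back at its stop it is 72 mm behind the origin, 199 mm above the table
- supply_toggle (a joint): steel bat toggle on top of the supply box: paddle 14 mm wide, 9 mm thick, on an 8 mm stem; pivot above the box's origin, 62 mm above the table; tip 34 mm from the pivot. Joint in rad: 0 off, leaning 0.4 rad to the box's front (-x); 0.8 on, leaning 0.4 rad to its back (+x). Stiff, no snap: stays wherever it is left, so push it right over; takes about 1 N at its tip. It is under the guard.
- supply_toggle_tip (a point): tip of the guarded toggle (moves with it), 93 mm above the table when off or on
- lamp_box: the other switch box, same grey housing and size, also screwed down, with a bare toggle and no guard; to be left alone. Origin on the table under its toggle's pivot.
- lamp_toggle (a joint): steel bat toggle on top of the other box: paddle 14 mm wide, 9 mm thick, on an 8 mm stem; pivot above the box's origin, 62 mm above the table; tip 34 mm from the pivot. Joint in rad: 0 off, leaning 0.4 rad to the box's front (-x); 0.8 on, leaning 0.4 rad to its back (+x). Stiff, no snap: stays wherever it is left, so push it right over; takes about 1 N at its tip. To be left off.
- mouse: black computer mouse, loose, 100 x 60 x 32 mm, origin under its centre
- tape_roll: roll of paper tape lying flat, loose, 90 mm across, 24 mm high, origin under its centre
- pen_pot: black square pot with pens, loose, 70 x 70 mm, 100 mm high (pens to 155 mm), origin under its centre
- mug: white mug, loose, 80 mm across, 90 mm high, origin under its centre
- glue: white glue bottle, loose, 52 mm across, 130 mm high, origin under its centre
- screwdriver: screwdriver lying on the table, loose, origin under it
- spatula: spatula lying on the table, loose, origin under it
Not all that is in view belongs to the job. Leave any blue or green look-alike of the supply_box alone.

How it is judged:
On the way, in this order (a step that is already met when the one before it is completed fails the run):
1. the guard is lifted by at least 1.2 rad while the toggle is still off (value of joint guard above 1.2 rad and value of joint supply_toggle below 0.25 rad), for 0.1 s.
2. the toggle is flipped on while the guard is up (value of joint guard above 1 rad and value of joint supply_toggle above 0.6 rad), for 0.05 s.
At the end, for the whole second after the job is handed in: the guard is shut (within 0.06 rad) and at rest, its toggle is on (above 0.6 of 0.8 rad) and the other box's toggle is still off (below 0.3 rad) (value of joint guard below 0.06 rad and value of joint supply_toggle above 0.6 rad and value of joint lamp_toggle below 0.3 rad and not (velocity of joint guard above 0.1 rad/s)); the robot touches nothing.
It fails at once if the bare toggle of the other box is moved by more than 0.3 rad (value of joint lamp_toggle above 0.3 rad).
It fails at once if a loose thing on the table is picked up or pushed more than 30 mm (distance of any of mouse, tape_roll, pen_pot, mug, glue, screwdriver, spatula from where it was at the start of the episode above 0.03 m).
It fails at once if a loose thing on the table is tipped over (0.5 rad) (angle between any of mouse, tape_roll, pen_pot, mug, glue's own z axis and vertical above 0.5 rad).
It also fails if it takes over 58 s, if anything falls off the work surface, if the arm or the gripper's body presses on something with over 40 N, if the wrist force passes 120 N, or if a joint passes its speed limit or range.

## Working session

There is one attempt and no reset: what is moved stays moved. The work goes in short steps, Python scripts to look and compute and a tool call to move; the robot and the scene stay as the last step left them, time stands still between calls to the robot, and variables do not carry over. Pictures are saved under pics/ and viewed, at most 10 in all, crops included, and the job is handed in when it is done.

Besides the shell and the picture viewer there is one more tool, called after "Call:" as name([rows], argument=value, ...), one row to a line, values as JSON. play_rows: Moves the arm, as the interface text tells. Its arguments: {"type":"object","properties":{"steps":{"type":"array","items":{"type":"array","items":{"type":"array","items":{"type":"number"}}}},"fingers":{"type":"number"}},"required":["steps"]}

```bash
ls; mkdir -p pics; python3 - <<'E'
from workcell import arm
import cv2,numpy as np
s=arm.state();print(s['time'],s['tool_pos'],s['tcp_rot'],s['opening'])
a=arm.capture("scene");b=arm.capture("top")
cv2.imwrite("pics/scene.png",a);cv2.imwrite("pics/top.png",b)
for c in("scene","top"):
  k=arm.calibration(c);print(c,k)
  for n in("supply_box","guard","lamp_box"):
    for m in arm.masks_of(c,n)[:3]:print(n,m['score'],m['uv'],m['region'].sum())
E
```

```text
pics
0.0 [ 0.21697512 -0.58562717  0.23057972] [[ 9.37722423e-01  3.47385181e-01 -4.40558582e-04]
 [ 3.47385460e-01 -9.37721575e-01  1.26083579e-03]
 [ 2.48743819e-05 -1.33535764e-03 -9.99999108e-01]] 0.0856275574740329
scene {'K': array([[371.90991055,   0.        , 328.72939192],
       [  0.        , 371.90991055, 204.18681895],
       [  0.        ,   0.        ,   1.        ]]), 'R': array([[-0.20067266,  0.97940199,  0.02241026],
       [ 0.632595  ,  0.14701351, -0.7604016 ],
       [-0.74803345, -0.13841519, -0.6490664 ]]), 't': array([ 0.11648543, -0.2678727 ,  1.65462876])}
supply_box 0.95 [395.1, 236.6] 1817
supply_box 0.85 [247.5, 268.1] 2532
supply_box 0.8 [450.9, 185.3] 1408
guard 0.92 [455.5, 173.9] 620
guard 0.79 [246.6, 257.3] 1336
guard 0.74 [399.0, 222.7] 983
lamp_box 0.87 [262.6, 225.2] 1292
lamp_box 0.68 [401.1, 225.3] 926
top {'K': array([[371.69660894,   0.        , 314.30742223],
       [  0.        , 371.69660894, 194.84728367],
       [  0.        ,   0.        ,   1.        ]]), 'R': array([[-0.02830335, -0.99956692, -0.00805581],
       [-0.99377002,  0.02900646, -0.10760937],
       [ 0.10779644,  0.00495992, -0.99416061]]), 't': array([0.03041727, 0.52759175, 1.02295919])}
supply_box 0.96 [242.3, 177.7] 2079
supply_box 0.95 [174.5, 291.5] 2634
supply_box 0.72 [380.3, 97.9] 1950
guard 0.83 [237.5, 177.0] 1621
guard 0.63 [381.0, 98.2] 1588
guard 0.58 [170.5, 297.5] 1755
lamp_box 0.7 [398.0, 167.4] 1751
```

View pics/scene.png

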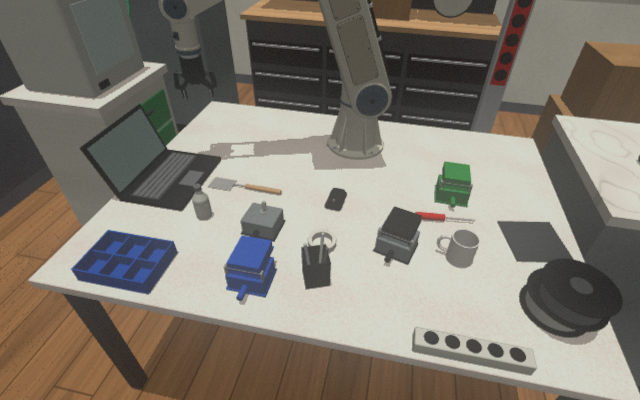

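View pics/top.png

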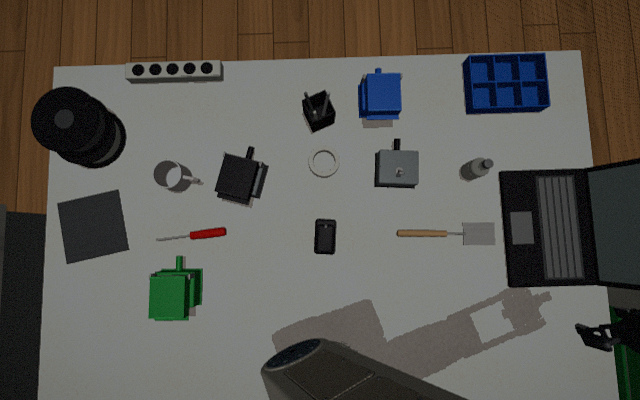

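Candidates: the grey box with a black guard (scene 399,235; top 241,177), the blue one (top 380,97), the green one (top 175,292) and the grey lamp box without a guard (top 397,167). The grey box with the black guard fits the description. I'll confirm it in an enlarged crop.

```bash
python3 - <<'E'
import cv2,numpy as np
a=cv2.imread("pics/scene.png")[195:275,360:440];b=cv2.imread("pics/top.png")[140:220,200:280]
f=lambda i:cv2.convertScaleAbs(cv2.resize(i,(400,400),interpolation=cv2.INTER_CUBIC),alpha=1.6,beta=20)
cv2.imwrite("pics/crop1.png",np.hstack([f(a),f(b)]))
E
```

```text
(no output)
```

View pics/crop1.png

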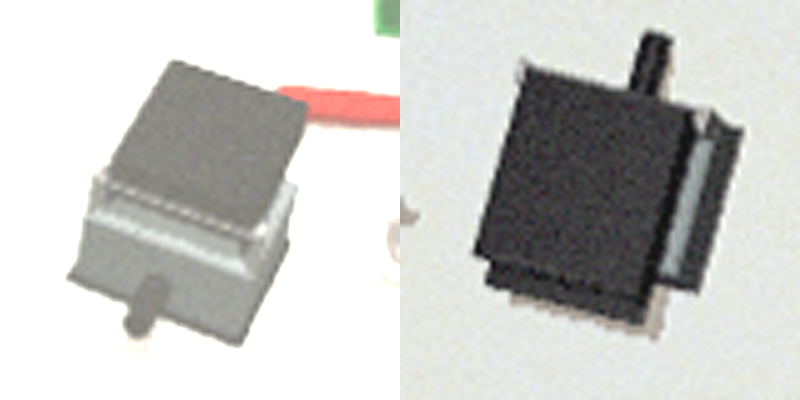

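```bash
cat > h.py <<'E'
import numpy as np
def box2w(p,P):  # p=(x,y,yaw)
    c,s=np.cos(p[2]),np.sin(p[2]);P=np.atleast_2d(P)
    return np.c_[p[0]+c*P[:,0]-s*P[:,1],p[1]+s*P[:,0]+c*P[:,1],P[:,2]]
E
python3 - <<'E'
from workcell import arm
from h import *
from scipy.optimize import least_squares
T=[((-53,45,106),(215,191)),((-53,-45,106),(250,199)),((52,45,106),(225,153.6)),((52,-45,106),(258,162.4)),((-66,45,70),(218,197)),((-66,-45,70),(249,205))]
S=[((-53,-45,106),(395,207.4)),((-53,45,106),(421.4,216)),((52,45,106),(412.4,240.5)),((52,-45,106),(381,232))]
C={c:arm.calibration(c) for c in("scene","top")}
def res(p,L=(("top",T),("scene",S))):
    r=[]
    for c,D in L:
        k=C[c];X=box2w(p,[d[0] for d in D]*np.array(1.)/1000)@k['R'].T+k['t'];u=X@k['K'].T
        r.append(u[:,:2]/u[:,2:]-np.array([d[1] for d in D]))
    return np.vstack(r).ravel()
for L in ((("top",T),("scene",S)),(("top",T),),(("scene",S),)):
    o=least_squares(res,[.6,.2,0.2],kwargs=dict(L=L));print(o.x,abs(o.fun).max(),np.round(o.fun,1))
# other objects coarse at z~0.03
k=C["top"]
for n,u in dict(mug=(172,176),screw=(192,235),tape=(323,163),pot=(318,110),green=(175,292),lamp=(398,170),mouse=(325,236)).items():
    d=k['R'].T@np.linalg.solve(k['K'],[*u,1]);o=-k['R'].T@k['t'];print(n,(o+d*(.03-o[2])/d[2])[:2].round(3))
E
```

```text
[ 0.57906246  0.22046687 -0.24493074] 5.172542235895008 [-0.6 -0.3 -2.3 -1.  -1.  -1.3 -1.1 -2.9 -1.1 -0.1  0.  -1.1 -2.6 -1.2
 -1.  -1.1 -1.6 -3.8  0.3 -5.2]
[ 0.57585697  0.21740329 -0.26353261] 1.587240705066165 [ 0.3  0.5 -1.6  0.4  0.6 -0.3  0.4 -1.4 -0.3  0.6  0.7  0.3]
[ 0.59119392  0.22465534 -0.2384129 ] 2.0461895180308716 [-1.6  1.5  0.2  1.6 -0.1 -0.7  1.4 -2. ]
mug [0.594 0.419]
screw [0.425 0.361]
tape [ 0.619 -0.012]
pot [ 0.775 -0.002]
green [0.27  0.407]
lamp [ 0.592 -0.224]
mouse [ 0.412 -0.011]
```

The top and scene crops confirm the grey box with the black guard. The lip is at the near end (top ~233,201) and the cable is at the back. Its pose is about (0.579, 0.219) with yaw -0.255.

The rows can't tilt the tool, so I'll work with it vertical. I'll press on the lip edge, lift it past hinge height by friction, then push it back. First I'll go to a point in front of the box.

Call:
play_rows([
  [[0, -0.5, 0, 0.97], [0, -1, 0, 0.97], [0, -1, 0, 0.97], [0, -1, 0, 0.97], [0, -1, 0, 0.97], [0, -1, 0, 0.97], [0, -1, 0, 0], [0, -1, 0, 0], [0, -1, 0, 0], [0, -1, 0, 0], [0, -1, 0, 0], [0, -1, 0, 0], [0, -1, 0, 0], [0, -1, 0, 0], [0, -1, 0, 0], [0, -1, 0, 0], [0, -1, 0, 0], [0, -1, 0, 0], [0, -1, 0, 0], [0, -1, 0, 0]],
], fingers=255)

```text
time: 2.4
tool_pos: [0.2949, -0.1112, 0.2315]
tcp_rot: [[0.968, -0.252, 0.001], [-0.252, -0.968, -0.0], [0.001, 0.0, -1.0]]
force: [0.2, -0.0, -0.5]
opening: -0.0003
grip_force: 0.0
```

Call:
play_rows([
  [[0.2, -1, 0, 0], [0.2, -1, 0, 0], [0.2, -1, 0, 0], [0.2, -1, 0, 0], [0.2, -1, 0, 0], [0.2, -1, 0, 0], [0.2, -1, 0, 0], [0.2, -1, 0, 0], [0.2, -1, 0, 0], [0.2, -1, 0, 0], [0.2, -1, 0, 0], [0.2, -1, 0, 0], [0.2, -1, 0, 0], [0.2, -1, 0, 0], [0.2, -1, 0, 0], [0, -0.6, 0, 0], [0, 0, 0, 0], [0, 0, 0, 0]],
])

```text
time: 4.2
tool_pos: [0.465, 0.246, 0.231]
tcp_rot: [[0.968, -0.251, -0.001], [-0.251, -0.968, -0.001], [-0.001, 0.001, -1.0]]
force: [-0.9, -0.8, 0.9]
opening: 0.0
grip_force: 0.0
```

```bash
python3 - <<'E'
from workcell import arm
import cv2,numpy as np
s=arm.state();print(s['time'],s['tool_pos'],s['joint_pos'])
k=arm.calibration("wrist");print(k)
a=arm.capture("wrist");cv2.imwrite("pics/w1.png",a)
cv2.imwrite("pics/w1b.png",cv2.convertScaleAbs(a,alpha=1.7,beta=20))
E
```

```text
4.2 [0.46497236 0.2459612  0.23102451] [ 4.83877163e-01  2.00008737e-01  1.84328141e+00 -2.87094708e-04
  1.09938313e+00  2.30883005e+00]
{'K': array([[309.70691629,   0.        , 318.90899395],
       [  0.        , 309.70691629, 199.02132799],
       [  0.        ,   0.        ,   1.        ]]), 'R': array([[-2.50946373e-01, -9.68000718e-01,  7.26672818e-04],
       [-9.14647658e-01,  2.37360673e-01,  3.27230153e-01],
       [-3.16931507e-01,  8.14525704e-02, -9.44944389e-01]]), 't': array([0.35404454, 0.32382165, 0.507158  ])}
```

View pics/w1b.png

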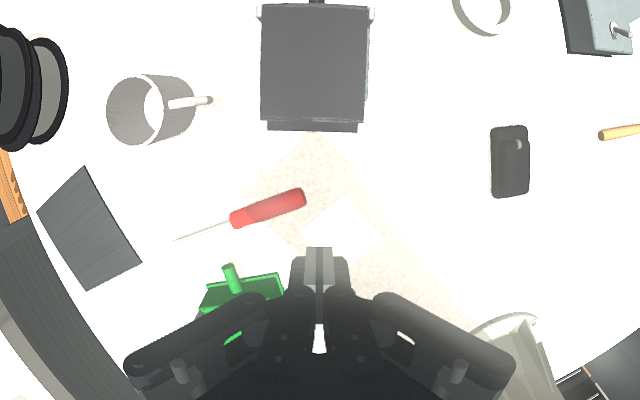

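The wrist view shows the guard's top front corners at about (261,121) and (364,124), and the lip corners at (267,130) and (358,132). I'll refine the pose from these.

```bash
python3 - <<'E'
from workcell import arm
from h import *
import numpy as np
from scipy.optimize import least_squares
T=[((-53,45,106),(215,191)),((-53,-45,106),(250,199)),((52,45,106),(225,153.6)),((52,-45,106),(258,162.4)),((-66,45,70),(218,197)),((-66,-45,70),(249,205))]
S=[((-53,-45,106),(395,207.4)),((-53,45,106),(421.4,216)),((52,45,106),(412.4,240.5)),((52,-45,106),(381,232))]
W=[((-53,45,106),(261,121)),((-53,-45,106),(364,124)),((-66,45,70),(267,131)),((-66,-45,70),(358,132))]
C={c:arm.calibration(c) for c in("scene","top","wrist")}
def res(p,L):
    r=[]
    for c,D in L:
        k=C[c];X=box2w(p,np.array([d[0] for d in D])/1000)@k['R'].T+k['t']
        if c=="wrist":
            n=np.hypot(X[:,0],X[:,1]);th=np.arctan2(n,X[:,2]);X=np.c_[X[:,:2]/n[:,None]*th[:,None],np.ones(len(n))]
        u=X@k['K'].T
        r.append((u[:,:2]/u[:,2:]-np.array([d[1] for d in D]))/(1 if c!="wrist" else .7))
    return np.vstack(r).ravel()
for L in ((("wrist",W),),(("wrist",W),("top",T)),(("wrist",W),("top",T),("scene",S))):
    o=least_squares(res,[.58,.22,-.25],kwargs=dict(L=L));p=o.x;print(p,abs(o.fun).max())
    s=arm.state();d=s['tool_pos']-box2w(p,[0,0,0])[0];c,q=np.cos(p[2]),np.sin(p[2]);print("tcp in box",c*d[0]+q*d[1],-q*d[0]+c*d[1])
E
```

```text
[ 0.57667546  0.22052703 -0.27975982] 1.433270258846124
tcp in box -0.11434656394628104 -0.006719662834046566
[ 0.57658351  0.22015998 -0.28129132] 3.0662612149566826
tcp in box -0.11434969447317461 -0.006516635122236103
[ 0.57700498  0.22084468 -0.27235671] 6.034978803483284
tcp in box -0.114625096607819 -0.006267547566474237
```

Call:
play_rows([
  [[0, 0, 0, -1], [0, 0, 0, -1], [0, 0, 0, -1], [0, 0, 0, -1], [0, 0, 0, -1], [0, 0, 0, -1], [0, 0, 0, -1], [0, 0, 0, -1], [0, 0, 0, -1], [0, 0, 0, -1], [0, 0, 0, -1], [0, 0, 0, -1], [0, 0, 0, -1], [0, 0, 0, -1], [0, 0, 0, -1], [0, 0, 0, -1], [0, 0, 0, -1], [0, 0, 0, -1], [0, 0, 0, -1], [0, 0, 0, -1]],
])

```text
time: 6.25
tool_pos: [0.4652, 0.2453, 0.2314]
tcp_rot: [[-0.269, 0.963, -0.0], [0.963, 0.269, -0.0], [-0.0, -0.0, -1.0]]
force: [0.5, -2.0, 0.3]
opening: 0.0004
grip_force: 0.0
```

Call:
play_rows([
  [[0, 0, 0, -1], [0, 0, 0, -1], [0, 0, 0, -1], [0, 0, 0, -1], [0, 0, 0, -1], [0, 0, 0, -1], [0, 0, 0, -1], [0, 0, 0, -1], [0, 0, 0, -1], [0, 0.2, 0, -0.8], [0, 0, 0.9, 0], [0, 0, 0.9, 0], [0, 0, 0.9, 0], [0, 0, 0.9, 0], [0, 0, 0.9, 0], [0, 0, 0.9, 0], [0, 0, 0.9, 0], [0, 0, 0.9, 0], [0, 0, 0, 0]],
])

```text
time: 8.15
tool_pos: [0.4653, 0.2492, 0.0492]
tcp_rot: [[-0.962, 0.273, -0.004], [0.273, 0.962, -0.002], [0.003, -0.003, -1.0]]
force: [-0.5, -0.5, -0.0]
opening: -0.0
grip_force: 0.0
```

Call:
play_rows([
  [[-0.5, 0, 0, 0], [-0.5, 0, 0, 0], [-0.32, 0, 0, 0], [0, 0, 0, 0], [0, 0, 0, 0]],
])

```text
time: 8.65
tool_pos: [0.4995, 0.242, 0.0517]
tcp_rot: [[-0.962, 0.273, 0.0], [0.273, 0.962, 0.0], [-0.0, 0.0, -1.0]]
force: [-0.2, 0.5, 0.5]
opening: -0.0002
grip_force: 0.0
```

Call:
play_rows([
  [[-0.06, 0, 0, 0], [-0.06, 0, 0, 0], [0, 0, 0, 0]],
])

```text
time: 8.95
tool_pos: [0.502, 0.2414, 0.0513]
tcp_rot: [[-0.962, 0.272, 0.0], [0.272, 0.962, -0.0], [-0.0, 0.0, -1.0]]
force: [0.1, -0.1, -0.8]
opening: 0.0003
grip_force: 0.0
```

Call:
play_rows([
  [[-0.06, 0, 0, 0], [0, 0, 0, 0], [0, 0, 0, 0]],
])

```text
time: 9.25
tool_pos: [0.5033, 0.2409, 0.0512]
tcp_rot: [[-0.962, 0.272, -0.0], [0.272, 0.962, -0.0], [0.0, -0.0, -1.0]]
force: [-0.9, 0.8, 0.0]
opening: -0.0001
grip_force: 0.2
```

Call:
play_rows([
  [[-0.06, 0, 0, 0], [0, 0, 0, 0], [0, 0, 0, 0]],
])

```text
time: 9.55
tool_pos: [0.5034, 0.2408, 0.0511]
tcp_rot: [[-0.962, 0.273, -0.003], [0.273, 0.962, 0.0], [0.003, -0.001, -1.0]]
force: [-6.6, 3.2, 2.5]
opening: -0.0003
grip_force: 3.6
```

Call:
play_rows([
  [[-0.06, 0, 0, 0], [0, 0, 0, 0], [0, 0, 0, 0]],
])

```text
time: 9.85
tool_pos: [0.5035, 0.2406, 0.051]
tcp_rot: [[-0.962, 0.273, -0.005], [0.273, 0.962, 0.0], [0.005, -0.001, -1.0]]
force: [-11.7, 7.5, 5.9]
opening: 0.0003
grip_force: 6.7
```

Call:
play_rows([
  [[0, 0, -0.12, 0], [0, 0, -0.12, 0], [0, 0, -0.12, 0], [0, 0, -0.12, 0], [0, 0, -0.12, 0], [0, 0, -0.12, 0]],
])

```text
time: 10.45
tool_pos: [0.5024, 0.2408, 0.0683]
tcp_rot: [[-0.962, 0.273, -0.007], [0.273, 0.962, 0.0], [0.007, -0.002, -1.0]]
force: [-13.4, 9.5, -0.4]
opening: 0.0002
grip_force: 7.8
```

```bash
python3 - <<'E'
from workcell import arm
import cv2
a=arm.capture("scene")[180:280,340:480];b=arm.capture("top")[130:230,190:290]
f=lambda i:cv2.convertScaleAbs(cv2.resize(i,None,fx=3.2,fy=3.2,interpolation=cv2.INTER_CUBIC),alpha=1.6,beta=20)
import numpy as np
cv2.imwrite("pics/l1.png",np.hstack([f(a),f(b)]))
E
```

```text
(no output)
```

View pics/l1.png

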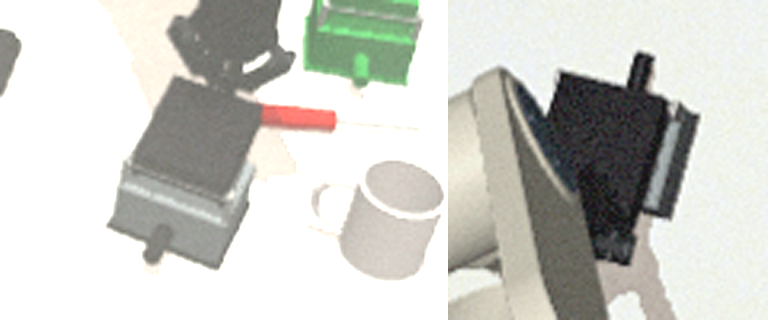

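The guard's front edge has risen by about 4 px in the scene view, so the friction lift works. I'll continue along the lip's arc.

Call:
play_rows([
  [[-0.02, 0, -0.24, 0], [-0.03, 0, -0.24, 0], [-0.04, 0, -0.24, 0], [-0.05, 0, -0.24, 0], [-0.07, 0, -0.2, 0], [-0.08, 0, -0.2, 0], [-0.08, 0, -0.2, 0], [-0.09, 0, -0.2, 0]],
])

```text
time: 11.35
tool_pos: [0.511, 0.2382, 0.1124]
tcp_rot: [[-0.962, 0.273, -0.012], [0.273, 0.962, 0.001], [0.012, -0.003, -1.0]]
force: [-25.0, 13.2, 11.4]
opening: -0.0001
grip_force: 14.1
```

```bash
python3 - <<'E'
from workcell import arm
import cv2
a=arm.capture("scene")[150:280,340:480];b=arm.capture("wrist")
print(arm.state()['tool_pos'])
f=lambda i:cv2.convertScaleAbs(cv2.resize(i,(431,400),interpolation=cv2.INTER_CUBIC),alpha=1.6,beta=20)
import numpy as np
cv2.imwrite("pics/l2.png",np.hstack([f(a),cv2.convertScaleAbs(b[:,160:500],alpha=1.6)]))
E
```

```text
[0.51128809 0.23813945 0.11290518]
```

View pics/l2.png

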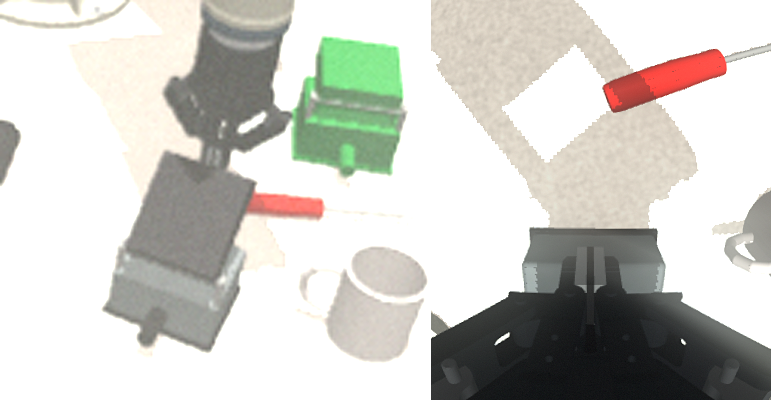

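The wrist view shows the lip line at about (259..384, 230), in front of the finger. I'll work out the guard angle from that.

```bash
cat >> h.py <<'E'
P0=(.5767,.2204,-.275)
def rot(th,P): # box mm points moved by guard angle
    P=np.atleast_2d(np.array(P,float));r=P-[50,0,84];c,s=np.cos(th),np.sin(th)
    return np.c_[50+r[:,0]*c+r[:,2]*s,P[:,1],84-r[:,0]*s+r[:,2]*c]
def wproj(k,Xw):
    X=Xw@k['R'].T+k['t'];n=np.hypot(X[:,0],X[:,1]);th=np.arctan2(n,X[:,2])
    return X[:,:2]/n[:,None]*th[:,None]*k['K'][0,0]+k['K'][:2,2]
def inbox(w):
    d=np.array(w)-[P0[0],P0[1],0];c,s=np.cos(P0[2]),np.sin(P0[2]);return np.array([c*d[0]+s*d[1],-s*d[0]+c*d[1],d[2]])*1000
E
python3 - <<'E'
from workcell import arm
from h import *
k=arm.calibration("wrist");print(inbox(arm.state()['tool_pos']).round(1))
for t in(0,.1,.2,.3,.4,.5,.6):
    print(t,rot(t,[-66,0,68]).round(0),wproj(k,box2w(P0,rot(t,[(-66,-45,68),(-66,45,68),(-53,45,106)])/1000)).round(0).tolist())
print(wproj(k,box2w(P0,np.array([(-35,-55,60),(-35,55,60)])/1000)).round())
E
```

```text
[-67.8  -0.7 112.9]
0 [[-66.   0.  68.]] [[254.0, 231.0], [388.0, 231.0], [398.0, 277.0]]
0.1 [[-67.   0.  80.]] [[251.0, 237.0], [391.0, 237.0], [401.0, 291.0]]
0.2 [[-67.   0.  91.]] [[247.0, 245.0], [395.0, 245.0], [405.0, 307.0]]
0.3 [[-66.   0. 103.]] [[243.0, 256.0], [399.0, 256.0], [407.0, 324.0]]
0.4 [[-63.   0. 114.]] [[239.0, 270.0], [404.0, 270.0], [409.0, 343.0]]
0.5 [[-59.   0. 126.]] [[235.0, 287.0], [408.0, 287.0], [411.0, 363.0]]
0.6 [[-55.   0. 136.]] [[231.0, 307.0], [411.0, 306.0], [411.0, 383.0]]
[[247. 264.]
 [395. 264.]]
```

The guard is at about 0.5 rad: its edge sits at row ~295, spanning 239..409, and the box front is visible beneath it. The push was leading by about 6 mm, so I'll rise faster than I push.

Call:
play_rows([
  [[0, 0, -0.25, 0], [-0.05, 0, -0.25, 0], [-0.1, 0, -0.25, 0], [-0.13, 0, -0.22, 0], [-0.16, 0, -0.2, 0], [-0.18, 0, -0.2, 0], [-0.2, 0, -0.2, 0], [-0.22, 0, -0.2, 0]],
])

```text
time: 12.25
tool_pos: [0.5434, 0.2297, 0.158]
tcp_rot: [[-0.962, 0.272, 0.001], [0.272, 0.962, 0.0], [-0.001, 0.0, -1.0]]
force: [-0.6, -0.4, 0.8]
opening: 0.0002
grip_force: 0.1
```

```bash
python3 - <<'E'
from workcell import arm
from h import *
s=arm.state();print(inbox(s['tool_pos']).round(1),s['force'])
E
```

```text
[-3.46e+01 -1.00e-01  1.58e+02] [-0.58610464 -0.41511899  0.78755698]
```

Call:
play_rows([
  [[-0.26, 0, -0.18, 0], [-0.26, 0, -0.16, 0], [-0.27, 0, -0.15, 0], [-0.27, 0, -0.13, 0], [-0.28, 0, -0.1, 0], [-0.28, 0, -0.08, 0], [-0.28, 0, -0.06, 0], [-0.28, 0, -0.04, 0], [-0.28, 0, 0, 0], [-0.28, 0, 0, 0], [-0.28, 0, 0, 0], [-0.28, 0, 0, 0], [0, 0, 0, 0]],
])

```text
time: 13.55
tool_pos: [0.6227, 0.2072, 0.18]
tcp_rot: [[-0.962, 0.272, 0.0], [0.272, 0.962, -0.0], [-0.0, 0.0, -1.0]]
force: [-0.1, 0.1, -0.6]
opening: 0.0003
grip_force: 0.0
```

```bash
python3 - <<'E'
from workcell import arm
from h import *
import cv2
s=arm.state();print(inbox(s['tool_pos']).round(1),s['force'])
a=arm.capture("scene")[120:270,340:490];b=arm.capture("wrist")
f=lambda i:cv2.convertScaleAbs(cv2.resize(i,(400,400),interpolation=cv2.INTER_CUBIC),alpha=1.6,beta=20)
cv2.imwrite("pics/l3.png",np.hstack([f(a),cv2.convertScaleAbs(b[:,120:520],alpha=1.6)]))
E
```

```text
[ 47.9  -0.2 180. ] [-0.09380924  0.09062919 -0.57526752]
```

View pics/l3.png

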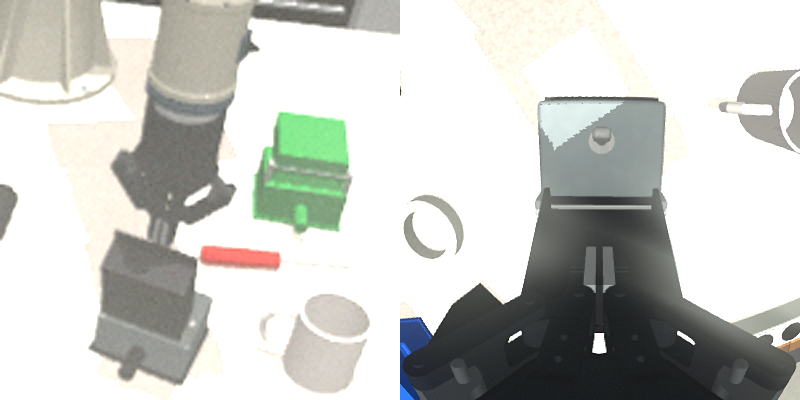

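The guard is back at its stop and the bare toggle shows at wrist (322,135). Next I'll retreat forward, descend and push the toggle.

Call:
play_rows([
  [[0.8, 0, 0, 0], [0.8, 0, 0, 0], [0.8, 0, 0, 0], [0.8, 0, 0, 0], [0.8, 0, 0, 0], [0.1, 0, 0.6, 0], [0, 0, 0.8, 0], [0, 0, 0.8, 0], [0, 0, 0.8, 0], [0, 0, 0.7, 0], [0, 0, 0.2, 0], [0, 0, 0, 0]],
])

```text
time: 14.85
tool_pos: [0.5225, 0.2352, 0.082]
tcp_rot: [[-0.962, 0.272, -0.001], [0.272, 0.962, -0.001], [0.001, -0.001, -1.0]]
force: [-0.1, 1.3, -0.4]
opening: 0.0001
grip_force: 0.0
```

Call:
play_rows([
  [[-0.3, 0, 0, 0], [-0.3, 0, 0, 0], [-0.3, 0, 0, 0], [-0.3, 0, 0, 0], [-0.3, 0, 0, 0], [-0.3, 0, 0, 0], [0, 0, 0, 0]],
])

```text
time: 15.55
tool_pos: [0.5676, 0.2228, 0.0826]
tcp_rot: [[-0.962, 0.273, 0.001], [0.273, 0.962, 0.0], [-0.001, 0.0, -1.0]]
force: [-0.3, 0.4, 0.3]
opening: -0.0002
grip_force: 0.0
```

```bash
python3 - <<'E'
from workcell import arm
from h import *
s=arm.state();print(inbox(s['tool_pos']).round(1),s['force'])
E
```

```text
[-9.4 -0.2 82.6] [-0.25630292  0.41676793  0.26714357]
```

Call:
play_rows([
  [[-0.08, 0, 0, 0], [-0.04, 0, 0, 0], [0, 0, 0, 0], [0, 0, 0, 0]],
])

```text
time: 15.95
tool_pos: [0.5692, 0.2223, 0.0825]
tcp_rot: [[-0.962, 0.272, -0.0], [0.272, 0.962, -0.0], [0.0, -0.0, -1.0]]
force: [-1.0, 0.1, -0.6]
opening: 0.0002
grip_force: 0.3
```

Call:
play_rows([
  [[-0.06, 0, 0, 0], [0, 0, 0, 0], [0, 0, 0, 0]],
])

```text
time: 16.25
tool_pos: [0.5707, 0.2219, 0.0825]
tcp_rot: [[-0.962, 0.272, -0.0], [0.272, 0.962, -0.0], [0.0, -0.0, -1.0]]
force: [-1.5, 0.3, -0.1]
opening: -0.0001
grip_force: 0.4
```

Call:
play_rows([
  [[-0.08, 0, 0, 0], [0, 0, 0, 0], [0, 0, 0, 0]],
])

```text
time: 16.55
tool_pos: [0.572, 0.2214, 0.0824]
tcp_rot: [[-0.962, 0.272, -0.002], [0.272, 0.962, 0.0], [0.002, -0.0, -1.0]]
force: [-4.6, 1.6, 1.1]
opening: 0.0003
grip_force: 2.6
```

Call:
play_rows([
  [[-0.08, 0, 0, 0], [0, 0, 0, 0], [0, 0, 0, 0]],
])

```text
time: 16.85
tool_pos: [0.5723, 0.2213, 0.0822]
tcp_rot: [[-0.962, 0.273, -0.005], [0.273, 0.962, 0.0], [0.004, -0.001, -1.0]]
force: [-11.4, 5.3, 5.6]
opening: 0.0002
grip_force: 6.5
```

The force climbed at the stop, so the toggle is fully over. I'll retreat up and check it from above.

Call:
play_rows([
  [[0.5, 0, 0, 0], [0.5, 0, 0, 0], [0.5, 0, 0, 0], [0.5, 0, 0, 0], [0, 0, -0.9, 0], [0, 0, -0.9, 0], [0, 0, -0.9, 0], [0, 0, -0.9, 0], [0, 0, -0.9, 0], [0, 0, -0.9, 0], [0, 0, -0.9, 0], [0, 0, -0.9, 0], [-0.8, 0, 0, 0], [-0.8, 0, 0, 0], [-0.8, 0, 0, 0], [-0.8, 0, 0, 0], [-0.8, 0, 0, 0], [0, 0, 0, 0]],
])

```text
time: 18.65
tool_pos: [0.624, 0.2067, 0.2623]
tcp_rot: [[-0.962, 0.273, 0.001], [0.273, 0.962, -0.0], [-0.001, 0.0, -1.0]]
force: [1.2, -0.4, -0.3]
opening: -0.0
grip_force: 0.0
```

```bash
python3 - <<'E'
from workcell import arm
from h import *
import cv2
s=arm.state();print(inbox(s['tool_pos']).round(1),s['force'])
k=arm.calibration("wrist");b=arm.capture("wrist")
for t in(-.4,.4):print(wproj(k,box2w(P0,np.array([34*np.sin(t),0,62+34*np.cos(t)])/1000)).round())
cv2.imwrite("pics/l4.png",cv2.convertScaleAbs(b,alpha=1.6))
E
```

```text
[ 49.2  -0.3 262.3] [ 1.24634427 -0.41123854 -0.28507308]
[[320. 118.]]
[[320. 144.]]
```

View pics/l4.png

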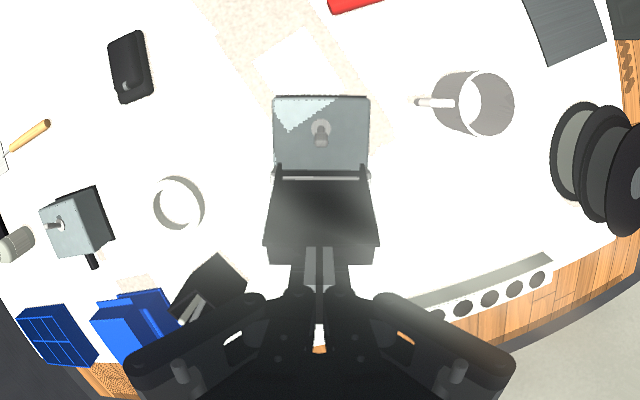

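The toggle tip is at row ~142, matching the "on" prediction of 144. Next I'll go behind the guard and tip it forward.

Call:
play_rows([
  [[-0.8, 0, 0, 0], [-0.8, 0, 0, 0], [-0.8, 0, 0, 0], [-0.8, 0, 0, 0], [-0.24, 0, 0, 0], [0, 0, 0.7, 0], [0, 0, 0.8, 0], [0, 0, 0.8, 0], [0, 0, 0.8, 0], [0, 0, 0.8, 0], [0, 0, 0.5, 0], [0, 0, 0, 0]],
])

```text
time: 19.9
tool_pos: [0.7035, 0.184, 0.1506]
tcp_rot: [[-0.962, 0.272, -0.004], [0.272, 0.962, -0.001], [0.003, -0.002, -1.0]]
force: [-0.4, -0.0, -0.9]
opening: -0.0001
grip_force: 0.0
```

Call:
play_rows([
  [[0.2, 0, 0, 0], [0.25, 0, 0, 0], [0.25, 0, 0, 0], [0.25, 0, 0, 0], [0.25, 0, 0, 0], [0.25, 0, 0, 0], [0.25, 0, 0, 0], [0.25, 0, 0, 0], [0, 0, 0, 0]],
])

```text
time: 20.8
tool_pos: [0.6577, 0.1973, 0.1525]
tcp_rot: [[-0.962, 0.272, -0.001], [0.272, 0.962, -0.0], [0.001, -0.0, -1.0]]
force: [-0.6, -0.7, -0.3]
opening: -0.0001
grip_force: 0.0
```

```bash
python3 - <<'E'
from workcell import arm
from h import *
s=arm.state();print(inbox(s['tool_pos']).round(1),s['force'])
E
```

```text
[ 84.2  -0.3 152.5] [-0.59796789 -0.71941538 -0.28708201]
```

Call:
play_rows([
  [[0.25, 0, 0, 0], [0.25, 0, 0, 0], [0.25, 0, 0, 0], [0.25, 0, 0, 0], [0.25, 0, 0, 0], [0.25, 0, 0, 0], [0, 0, 0, 0], [0, 0, 0, 0], [-0.5, 0, 0, 0], [-0.5, 0, 0, 0], [-0.5, 0, 0, 0], [-0.2, 0, -0.6, 0], [0, 0, -0.8, 0], [0, 0, -0.8, 0], [0, 0, -0.8, 0], [0, 0, -0.8, 0], [0, 0, -0.5, 0], [0, 0, 0, 0], [0, 0, 0, 0]],
])

```text
time: 22.7
tool_pos: [0.6636, 0.1954, 0.2594]
tcp_rot: [[-0.962, 0.272, -0.0], [0.272, 0.962, -0.0], [0.0, -0.0, -1.0]]
force: [0.1, 0.3, -0.9]
opening: -0.0002
grip_force: 0.0
```

```bash
python3 - <<'E'
from workcell import arm
from h import *
import cv2
s=arm.state();print(s['time'],inbox(s['tool_pos']).round(1),s['force'])
a=arm.capture("scene")[150:290,340:480];b=arm.capture("wrist")
f=lambda i:cv2.convertScaleAbs(cv2.resize(i,(400,400),interpolation=cv2.INTER_CUBIC),alpha=1.6,beta=20)
cv2.imwrite("pics/l5.png",np.hstack([f(a),cv2.convertScaleAbs(b[:,120:520],alpha=1.6)]))
E
```

```text
22.7 [ 90.4  -0.5 259.4] [ 0.0721184   0.31810163 -0.94604176]
```

View pics/l5.png

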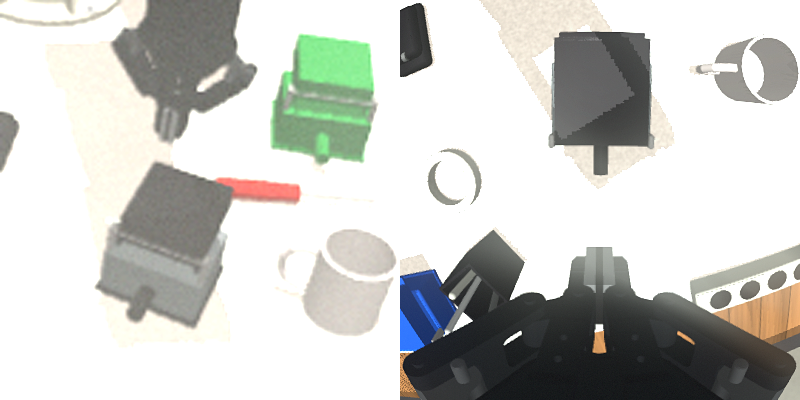

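The guard is shut: its top covers the box at wrist (322,90). The arm is clear of everything, so I'm handing in.

```bash
python3 -c "
from workcell import arm
print(arm.hand_in())"
```

```text
the job is handed in; nothing more can be done
None
```

I handed in the job at about 23 s: the supply toggle is on, the guard is shut, and the lamp toggle and loose things were never touched; the guard was lifted by pressing on the front edge of its lip rather than hooking under it, because the moves cannot tilt the tool, and no verdict was returned.

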